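# Put the tool case away behind its drop catch

### The arm

A 6-joint arm with a two-finger parallel gripper is mounted at the origin on the work surface. World frame = base frame: x ahead of the robot, y to its left, z up, the work surface at z = 0. Lengths are in m, angles in rad, forces in N, time in s.
With the tool pointing down it reaches from about 0.35 to 0.925 m from the base axis. Payload 6.4 kg.
Tool frame: the origin (TCP) lies on the centre line of the jaws, within the pads' length; the fingertips stand 11 mm ahead of it and the grasp point (between the pads) lies 8 mm behind it; z points along the fingers, y is the direction in which the jaws open and shut (so a half turn about z gives the same grasp; the last joint's range is limited). The gripper opens to 85 mm and grips with 20 to 120 N. Pads are 22 mm wide; open, the fingers measure 114 mm over their backs; the gripper's body (76 mm by 85 mm) begins 54 mm behind the grasp point. The pads swing forward as they close: fully open they stand 13 mm farther back than shut.
Start: joints at [1.053, 0.245, 1.558, -0, 1.339, -0.174], TCP at [0.219, 0.612, 0.242] pointing down, gripper open.
Joint ranges: [-3.13, 3.13], [-1.02, 2.26], [0.13, 2.54], [-0.95, 4.09], [0.21, 2.88], [-2.74, 2.74]. Speed limits (rad/s): [2.57, 2.57, 3.14, 3.14, 3.14, 3.14].

### API

Orientations are given as a unit quaternion [x, y, z, w].
In Python, from cell import arm gives the robot as it stands. The module is installed in compiled form; this text tells all that it offers.
- The arm moves only by the tool arm_command, never from a script. Its argument "plan" is a list of rows, each a list of 5 numbers: the opening, from 0 (shut) to 1 (fully open), then the shift along the world's x, y, z in mm, then the turn about the world's z in degrees. In form: [[grip, x, y, z, turn], ...]. A call has 1 to 20 rows; each row is the pose to reach, as a shift and turn from the pose commanded when the call began; what a row does not reach only later rows make up. A row lasts 1/10 s, in which the tool goes at most 50 mm and 8.59 degrees, less where a joint would pass 70% of its speed; a pose out of reach is approached as far as the arm can. A call with a gripper value outside its range is refused whole. The fingers move at their own pace and stop on an object; "grip_force" is the grip in N (left out, the last holds). Time passes only in rows, so rows that repeat a pose let the fingers close. It gives the time, the measured TCP pose, the force and the opening at its end, in the units of the state.
- arm.state(): the state, without advancing time (a new reading comes with each control period).
- arm.grab_frame(name): name is "scene" or "top" or "wrist"; returns a dict with "frame" (400x640x3 uint8, red, green, blue), "camera_matrix" (3x3 intrinsics, pixels), "extrinsics" (4x4, takes a point from camera to world coordinates). Camera axes: x right, y down, z forward; pixel columns grow to the right and rows downward; lengths in m; the calibration is good to about 2 mm. A picture is of the moment at which its call begins. There is no depth.
- arm.sign_off(): hands the job in, once; it reports no verdict.
The state is a dict: "clock": time; "joint_pos": joint angles; "qd": joint speeds; "joint_efforts": joint torques, N m; "position": TCP position; "orientation": TCP orientation; "ft_force": force on the tool from outside, world axes, zero at the start; "torque": the same for the moment, N m; "gripper_width": finger opening in m.
Only numpy, scipy, OpenCV 4.12 (cv2) and the standard library are available. Lean on these libraries where they do the work, as an engineer would, in place of code of your own. Each camera call takes 0.05 s, during which the arm holds its last target. There are 200 camera calls.

### The job

Put the loose tool case away in the empty dock: slide it along the bench, handle end last, under the steel drop catch so that the case's own front edge lifts the catch, and on until the case is fully home against the back stop and the catch has dropped behind it. Keep the case on the bench, do not touch the catch with the gripper, and leave the case that is already stored, the glue bottle, the screwdriver and the wood offcut where they are.

Things in the scene. Friction and masses are not known exactly. Their poses are not given: they have to be found in the camera images.
- case: the loose tool case: closed flat grey plastic box, 150 long (x) x 115 wide (y) x 32 mm high, 0.4 to 0.7 kg, lid up on the bench. Origin at the centre of its underside, z up; front end at x = +75 mm, a rigid carrying handle at the other end. It can be pushed at the handle, the ends or the sides
- case_handle (a point): middle of the cross bar of the loose case's black handle, 109 mm behind the case's origin (x = -109 mm), 16 mm above the bench. The handle is a U of 10 mm round bar, 58 mm wide over all; its outer side is at x = -114 mm, with 29 mm of free space between the cross bar and the box
- dock: the empty dock, blue sheet steel, fixed; the bench top is its floor. Origin on the bench, x the way in, z up: a case fully home has this very position and direction, its front on the back stop at x = 75 mm. Clear width 123 mm. Guides 22 mm high from x = -148 to -41 mm, then 40 mm high with 9 mm lips turned in over the case (37 mm clear height), so a case goes in only by sliding from the mouth
- dock_mouth (a point): middle of the empty dock's mouth, on the bench at x = -182 mm in the dock's frame. From here to x = -147 mm the two guides close in like a funnel, from about 153 mm to 123 mm clear width
- catch: the empty dock's drop catch: bare steel strap 20 x 4 mm, 60 g, at y = 37 to 57 mm in the dock's frame. Origin on its hinge pin (x = -152, y = 47, z = 44 mm in the dock's frame), carried by a 54 mm high ear on the +y guide. The arm runs 48 mm inward, then a nose bends down at 47 degrees; a thumb tab stands up from the bend. Tools within 30 mm of the dock's middle line clear it
- dock_catch_tip (a point): where the tip of the hanging catch is: x = -83.5, y = 47, z = 14 mm in the dock's frame. A sliding case passes under the hinge pin, its front edge lifts the nose, the tip rides on the lid until the case is within about 3 mm of home and then drops behind the box, beside the handle
- catch_hinge (a joint): angle of the drop catch of the empty dock: 0 hanging down at its stop, growing as the nose is lifted (about 0.26 rad while riding on the case's lid); falls back by its own weight
- full_dock: the neighbouring dock, the same as the empty one and parallel to it, 158 mm to one side, either side; the two are joined by a steel rail behind the back stops. It is occupied
- stored_case: the same kind of case, already stored in the neighbouring dock behind its own catch; leave it alone
- glue: white plastic glue bottle, 48 mm across, 150 mm tall, standing on the bench; origin at the centre of its underside; leave it alone
- screwdriver: yellow screwdriver lying on the bench, 200 mm long along its x axis; leave it alone
- offcut: wood offcut, 120 x 70 x 40 mm, lying on the bench; origin at the centre of its underside; leave it alone
Things that resemble listed ones, but are neither listed nor needed, are in the scene too. What is shaped like the case but yellow is not meant.

How it is judged:
On the way:
1. the case, sliding in, has lifted the catch and carries it on its lid (value of joint catch_hinge above 0.15 rad and x of case in the frame of dock between -0.17 and -0.004 m and contact force between case and catch above 0.02 N), for 0.1 s.
At the end, for the whole second after the job is handed in: the case lies lid up in the empty dock, handle end towards the mouth, within 8 mm of the back stop and of the middle, at rest; the catch hangs down behind it (within 0.05 rad of its stop); the stored case is within 12 mm and the bottle, screwdriver and offcut within 30 mm of where they were (x of case in the frame of dock between -0.008 and 0.004 m and y of case in the frame of dock between -0.008 and 0.008 m and x of dock_catch_tip in the frame of case below -0.075 m and angle between the x axis of case and the x axis of dock, either way round below 0.08 rad and angle between case's own z axis and vertical below 0.05 rad and value of joint catch_hinge below 0.05 rad and linear speed of case below 0.01 m/s and distance of stored_case from where it was at the start of the episode below 0.012 m and distance of each of glue, screwdriver, offcut from where it was at the start of the episode below 0.03 m); the robot touches nothing.
It fails at once if the case is lifted off the bench (its underside more than 15 mm up) or tipped more than 0.3 rad (height (world z) of case above 0.015 m or angle between case's own z axis and vertical above 0.3 rad).
It fails at once if the robot touches the catch with more than 1 N (contact force between any of the fingers, the arm and catch above 1 N).
It fails at once if the stored case moves more than 12 mm (distance of stored_case from where it was at the start of the episode above 0.012 m).
It fails at once if the bottle, screwdriver or offcut moves more than 30 mm (distance of any of glue, screwdriver, offcut from where it was at the start of the episode above 0.03 m).
It also fails if it takes over 64 s, if anything falls off the work surface, if the arm or the gripper's body presses on something with over 40 N, if the wrist force passes 120 N, or if a joint passes its speed limit or range.

## Working session

There is one attempt and no reset: what is moved stays moved. The work goes in short steps, Python scripts to look and compute and a tool call to move; the robot and the scene stay as the last step left them, time stands still between calls to the robot, and variables do not carry over. Pictures are saved under pics/ and viewed, about 8 in all and at most 12, crops included, and the job is handed in when it is done.

Besides the shell and the picture viewer there is one more tool, called after ">>>" as name([rows], argument=value, ...), one row to a line, values as JSON. arm_command: Moves the arm, as the interface text tells. Its arguments: {"type":"object","properties":{"plan":{"type":"array"},"grip_force":{"type":"number"}},"required":["plan"]}

```bash
mkdir -p pics; cat > h.py <<'E'
import numpy as np, cv2
from cell import arm
def grab(n,name):
    f=arm.grab_frame(n); np.savez('pics/'+name+'.npz',**f)
    cv2.imwrite('pics/'+name+'.png',f['frame'][:,:,::-1]); return f
def load(name): return dict(np.load('pics/'+name+'.npz'))
def ray(f,px,z):
    px=np.atleast_2d(np.array(px,float)); K=f['camera_matrix'];E=f['extrinsics']
    d=(np.linalg.inv(K)@np.c_[px,np.ones(len(px))].T); d=(E[:3,:3]@d).T; o=E[:3,3]
    return o+d*((z-o[2])/d[:,2])[:,None]
def proj(f,P):
    P=np.atleast_2d(P);E=np.linalg.inv(f['extrinsics']);c=(E[:3,:3]@P.T).T+E[:3,3];c=(f['camera_matrix']@c.T).T
    return c[:,:2]/c[:,2:]
E
python3 - <<'E'
from h import *
for n in ('top','scene'):
    f=grab(n,n+'0'); print(n,f['extrinsics'].round(3).tolist(),f['camera_matrix'].round(1).tolist())
print(arm.state())
E
```

```text
top [[-0.009, -0.997, 0.073, 0.472], [-1.0, 0.008, -0.011, -0.047], [0.011, -0.073, -0.997, 1.038], [0.0, 0.0, 0.0, 1.0]] [[445.8, 0.0, 326.0], [0.0, 445.8, 192.2], [0.0, 0.0, 1.0]]
scene [[0.335, 0.802, -0.495, 1.059], [0.942, -0.284, 0.179, -0.237], [0.003, -0.526, -0.85, 0.94], [0.0, 0.0, 0.0, 1.0]] [[483.3, 0.0, 327.8], [0.0, 483.3, 193.3], [0.0, 0.0, 1.0]]
{'clock': 0.1, 'joint_pos': array([ 1.05290818e+00,  2.45761692e-01,  1.55889255e+00,  3.06528241e-05,
        1.33870017e+00, -1.74116426e-01]), 'qd': array([ 0.00101455, -0.00133814, -0.00020476,  0.00011229, -0.00160686,
        0.00025102]), 'joint_efforts': array([ 8.02813174e-04, -4.30671072e+01, -3.27129543e+01, -1.35959544e-04,
        2.80357614e-03,  3.94243068e-05]), 'position': array([0.21883216, 0.61154521, 0.24127909]), 'orientation': array([ 1.71044140e-01,  9.85262973e-01, -8.23620332e-04, -3.12770766e-04]), 'ft_force': array([-1.34772626,  0.34413517, -0.10995238]), 'torque': array([ 0.03831512, -0.02243013, -0.0128227 ]), 'gripper_width': 0.08566196278695219}
```

View pics/top0.png

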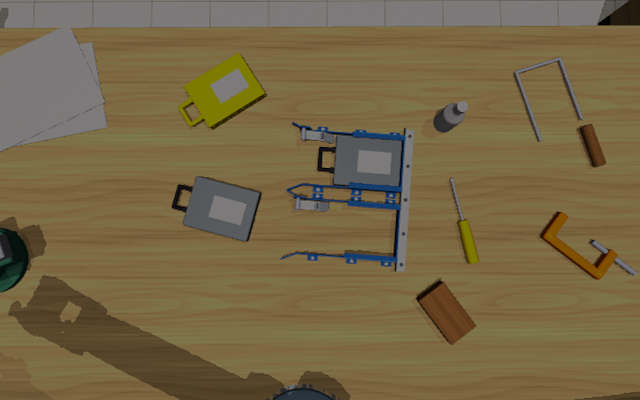

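View pics/scene0.png

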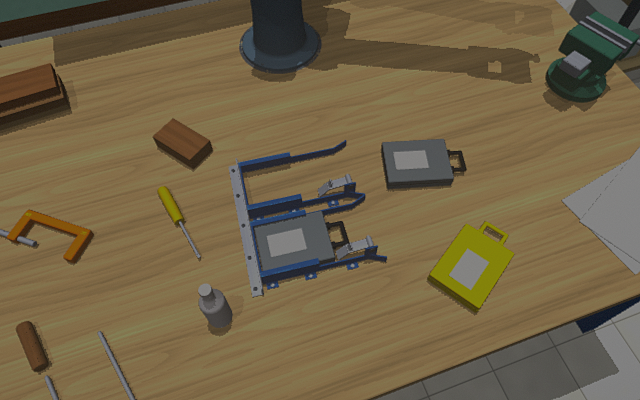

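The top view shows the loose case at about (222,208) with its handle to the left. The empty dock spans (285–405, 195–265), with its mouth to the left and its catch at (312,205). The stored case is at (367,162). Next I'll take a zoomed crop and some measurements.

```bash
python3 - <<'E'
from h import *
f=load('top0'); im=f['frame']
c=im[115:280,165:420]; cv2.imwrite('pics/crop0.png',cv2.resize(c[:,:,::-1],None,fx=3,fy=3,interpolation=cv2.INTER_CUBIC))
hsv=cv2.cvtColor(im,cv2.COLOR_RGB2HSV)
grey=cv2.inRange(hsv,(85,15,60),(115,90,150)); 
def comps(m,amin,tag,z):
    for ct in cv2.findContours(m,cv2.RETR_EXTERNAL,cv2.CHAIN_APPROX_NONE)[0]:
        if cv2.contourArea(ct)>amin:
            r=cv2.minAreaRect(ct); b=cv2.boxPoints(r); P=ray(f,b,z)[:,:2]
            print(tag,b.round(1).tolist(),(P*1000).round(0).tolist(),'ctr',(P.mean(0)*1000).round(1),'sides',[round(1000*np.linalg.norm(P[i]-P[i-1])) for i in (1,2)])
print(hsv[225,200],hsv[258,385],hsv[250,402])
comps(grey,300,'grey',.032)
blue=cv2.inRange(hsv,(100,130,40),(125,255,255)); comps(blue,30,'blue',.04)
w=cv2.inRange(hsv,(0,0,130),(180,45,255)); comps(w[:,170:420].copy() if 0 else w,150,'white',.032)
E
```

```text
[105  17  92] [106 209 111] [  0   4 124]
grey [[182.39999389648438, 223.39999389648438], [195.3000030517578, 175.3000030517578], [259.20001220703125, 192.5], [246.1999969482422, 240.60000610351562]] [[478.0, 264.0], [587.0, 237.0], [547.0, 92.0], [439.0, 121.0]] ctr [512.6 178.7] sides [112, 150]
grey [[332.79998779296875, 183.60000610351562], [336.8999938964844, 134.39999389648438], [402.20001220703125, 139.8000030517578], [398.1000061035156, 189.0]] [[565.0, -74.0], [678.0, -85.0], [664.0, -234.0], [552.0, -222.0]] ctr [ 614.9 -153.6] sides [113, 150]
blue [[288.79998779296875, 257.6000061035156], [294.20001220703125, 191.5], [400.8999938964844, 200.10000610351562], [395.6000061035156, 266.29998779296875]] [[400.0, 25.0], [548.0, 13.0], [526.0, -226.0], [379.0, -211.0]] ctr [463.3 -99.9] sides [148, 240]
blue [[286.79998779296875, 192.6999969482422], [290.79998779296875, 124.9000015258789], [404.6000061035156, 131.60000610351562], [400.6000061035156, 199.39999389648438]] [[545.0, 30.0], [699.0, 20.0], [682.0, -238.0], [528.0, -226.0]] ctr [ 613.3 -103.5] sides [154, 259]
```

View pics/crop0.png

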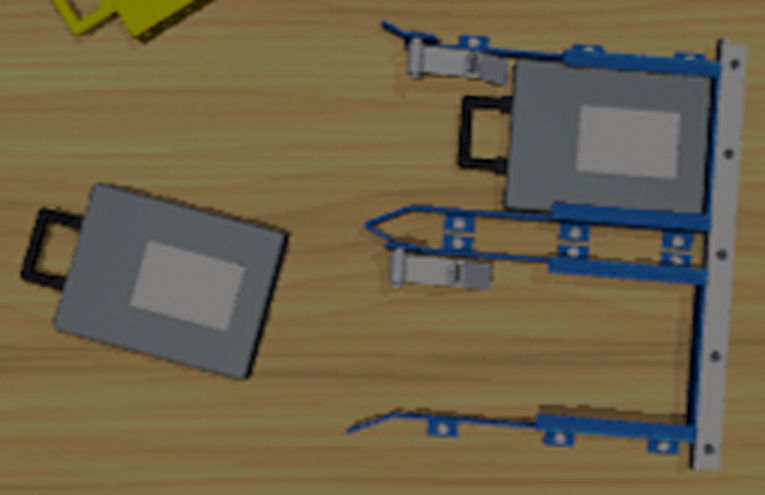

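The crop confirms the layout: the case corners are sharp, the handle is at crop (45,248), and the guide lips end at crop (550,265) and (540,420). Next I'll check the dock's lateral position from the lip edges, and the handle.

```bash
python3 - <<'E'
from h import *
f=load('top0'); hsv=cv2.cvtColor(f['frame'],cv2.COLOR_RGB2HSV)
t=lambda c:[(c[0]+.5)/3+165-.5,(c[1]+.5)/3+115-.5]
a=np.radians(-95.0); O=np.array([.4575,-.1398]); R=np.array([[np.cos(a),-np.sin(a)],[np.sin(a),np.cos(a)]])
for n,c,z in [('upLip0',(552,272),.04),('upLip1',(700,283),.04),('loLip0',(540,414),.04),('loLip1',(692,427),.04),('stopTop',(695,300),.03),('stopBot',(690,405),.03),('loKink',(400,412),.022),('loTip',(348,432),.022),('upTip',(368,226),.022),('upKink',(425,247),.022),('tabcatchEnd',(490,275),.02),('hinge',(400,268),.046)]:
    P=ray(f,t(c),z)[0,:2]; print(n,(P*1000).round(),'dock',((R.T@(P-O))*1000).round(1))
b=cv2.inRange(hsv[165:225,165:188],(0,0,0),(180,255,45)); 
ys,xs=np.nonzero(b); print(len(xs))
for c in [(45,210),(25,275),(40,243),(30,243)]: print('h',(ray(f,t(c),.016)[0]*1000).round())
E
```

```text
upLip0 [ 515. -109.] dock [-35.8  55. ]
upLip1 [ 506. -219.] dock [75.1 55.4]
loLip0 [410. -99.] dock [-36.9 -50.7]
loLip1 [ 399. -211.] dock [ 76.3 -51.6]
stopTop [ 494. -217.] dock [73.9 42.8]
stopBot [ 415. -212.] dock [ 75.4 -35.9]
loKink [412.   6.] dock [-141.2  -58.5]
loTip [397.  45.] dock [-179.   -76.4]
upTip [552.  30.] dock [-177.1   79.8]
upKink [536. -14.] dock [-132.6   67.2]
tabcatchEnd [514. -63.] dock [-81.6  49.9]
hinge [519.   4.] dock [-148.9   48.8]
168
h [567. 277.  16.]
h [518. 291.  16.]
h [542. 280.  16.]
h [542. 288.  16.]
```

>>> arm_command([
  [0.3,40,-40,0,4],
  [0.3,80,-80,0,4],
  [0.3,120,-120,0,4],
  [0.3,160,-160,0,4],
  [0.3,200,-200,0,4],
  [0.3,240,-240,0,4],
  [0.3,280,-280,-20,4],
  [0.3,315,-320,-60,4],
  [0.3,322,-328,-90,4],
  [0.3,322,-328,-90,4],
  [0.3,322,-328,-90,4],
  [0.3,322,-328,-90,4],
])

```text
clock: 1.3
position: [0.5407, 0.2835, 0.1514]
orientation: [0.137, 0.991, -0.0, -0.001]
ft_force: [-0.9, 0.9, 0.4]
gripper_width: 0.0256
```

```bash
python3 - <<'E'
from h import *
f=grab('wrist','w1'); print(f['extrinsics'].round(3).tolist())
print(proj(f,[[.5407,.2835,.016]]).round(),proj(f,[[.5407,.2835,.13]]).round())
E
```

```text
[[0.27, 0.915, 0.301, 0.464], [0.963, -0.256, -0.086, 0.306], [-0.001, 0.313, -0.95, 0.283], [0.0, 0.0, 0.0, 1.0]]
[[319. 187.]] [[318. 252.]]
```

View pics/w1.png

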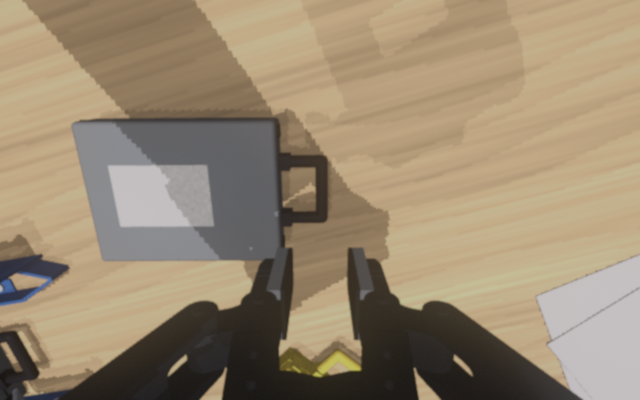

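The wrist view shows the handle bar at (322,155–220), with its centre within 1 mm of the TCP projection (319,187) and the jaws square to it. I'll descend, offset 6 mm away from the catch side, and grip.

>>> arm_command([
  [0.3,-6,2,-40,0],
  [0.3,-6,2,-80,0],
  [0.3,-6,2,-110,0],
  [0.3,-6,2,-125,0],
  [0.3,-6,2,-133,0],
  [0.3,-6,2,-133,0],
  [0.3,-6,2,-133,0],
], grip_force=40)

```text
clock: 2.05
position: [0.5362, 0.2867, 0.0211]
orientation: [0.136, 0.991, 0.001, 0.001]
ft_force: [1.0, -0.2, 0.5]
gripper_width: 0.0258
```

>>> arm_command([
  [0,0,0,0,0],
  [0,0,0,0,0],
  [0,0,0,0,0],
  [0,0,0,0,0],
  [0,0,0,0,0],
  [0,0,0,0,0],
], grip_force=40)

```text
clock: 2.65
position: [0.5363, 0.2863, 0.0211]
orientation: [0.136, 0.991, 0.001, 0.001]
ft_force: [-1.6, -1.6, 6.9]
gripper_width: 0.0081
```

The handle is gripped (width 8 mm). Now I'll align the case with the dock in front of the mouth: shift about (−49,−40) mm and turn 10.6°.

>>> arm_command([
  [0,-3,-2,0,0.7],
  [0,-8,-6,0,1.7],
  [0,-13,-10,0,2.7],
  [0,-18,-14,0,3.8],
  [0,-23,-18,0,4.9],
  [0,-28,-22,0,6],
  [0,-33,-26,0,7.1],
  [0,-38,-31,0,8.2],
  [0,-43,-35,0,9.3],
  [0,-47,-38,0,10.2],
  [0,-49,-40,0,10.6],
  [0,-49,-40,0,10.6],
  [0,-49,-40,0,10.6],
])

```text
clock: 3.95
position: [0.4878, 0.2466, 0.0211]
orientation: [0.044, 0.999, 0.001, 0.002]
ft_force: [1.2, 2.7, 7.0]
gripper_width: 0.008
```

```bash
python3 - <<'E'
from h import *
f=grab('top','top1'); grab('wrist','w2'); im=f['frame']
hsv=cv2.cvtColor(im,cv2.COLOR_RGB2HSV)
g=cv2.inRange(hsv,(85,15,40),(115,90,150)); 
for ct in cv2.findContours(g,cv2.RETR_EXTERNAL,cv2.CHAIN_APPROX_NONE)[0]:
    if cv2.contourArea(ct)>300:
        b=cv2.boxPoints(cv2.minAreaRect(ct)); P=ray(f,b,.032)[:,:2]*1000; print(b.round(1).tolist(),P.round().tolist(),P.mean(0).round(1))
cv2.imwrite('pics/crop1.png',cv2.resize(im[115:280,165:420,::-1],None,fx=3,fy=3,interpolation=cv2.INTER_CUBIC))
E
```

```text
[[116.19999694824219, 204.5], [166.3000030517578, 195.3000030517578], [180.5, 272.70001220703125], [130.39999389648438, 281.8999938964844]] [[522.0, 413.0], [542.0, 301.0], [369.0, 267.0], [350.0, 377.0]] [445.8 339.7]
[[204.60000610351562, 242.89999389648438], [207.8000030517578, 193.10000610351562], [274.3999938964844, 197.39999389648438], [271.20001220703125, 247.1999969482422]] [[434.0, 214.0], [546.0, 208.0], [535.0, 58.0], [423.0, 65.0]] [484.8 136.4]
[[332.6000061035156, 184.60000610351562], [336.1000061035156, 133.6999969482422], [402.1000061035156, 138.1999969482422], [398.5, 189.1999969482422]] [[563.0, -74.0], [680.0, -83.0], [668.0, -234.0], [551.0, -223.0]] [ 615.6 -153.2]
```

View pics/crop1.png

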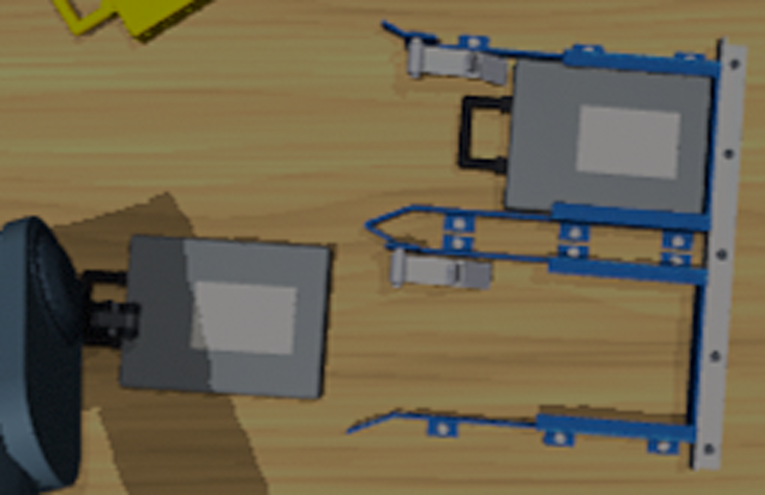

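The case is now at (484.8,136.4) mm and lies within 1 mm of the dock's midline and 1° of its direction. In the crop its front edge is at x≈325, and the mouth at 350–370 is ahead of it. Slide in, first to the funnel.

>>> arm_command([
  [0,-1,-5,0,-0.5],
  [0,-2,-13,0,-0.5],
  [0,-3,-23,0,-0.5],
  [0,-4,-33,0,-0.5],
  [0,-5,-43,0,-0.5],
  [0,-6,-53,0,-0.5],
  [0,-7,-63,0,-0.5],
  [0,-8,-73,0,-0.5],
  [0,-8.5,-83,0,-0.5],
  [0,-9.5,-93,0,-0.5],
  [0,-10,-100,0,-0.5],
  [0,-10,-100,0,-0.5],
])

```text
clock: 5.25
position: [0.4776, 0.1461, 0.021]
orientation: [0.049, 0.999, 0.001, 0.002]
ft_force: [0.5, 2.1, 8.8]
gripper_width: 0.0082
```

>>> arm_command([
  [0,-0.5,-6,0,0],
  [0,-1,-14,0,0],
  [0,-2,-22,0,0],
  [0,-3,-30,0,0],
  [0,-3.5,-38,0,0],
  [0,-4,-46,0,0],
  [0,-5,-54,0,0],
  [0,-5.5,-62,0,0],
  [0,-6,-70,0,0],
  [0,-7,-76,0,0],
  [0,-7,-80,0,0],
  [0,-7,-80,0,0],
])

```text
clock: 6.45
position: [0.4705, 0.0665, 0.021]
orientation: [0.049, 0.999, 0.001, 0.002]
ft_force: [-0.2, 5.6, 10.7]
gripper_width: 0.008
```

```bash
python3 - <<'E'
from h import *
im=grab('top','top2')['frame'];s=grab('scene','sc2')['frame']
a=cv2.resize(im[150:290,200:420,::-1],None,fx=3,fy=3,interpolation=cv2.INTER_CUBIC)
b=cv2.resize(s[100:260,220:440,::-1],None,fx=3,fy=3,interpolation=cv2.INTER_CUBIC)
cv2.imwrite('pics/c2.png',cv2.resize(np.vstack([a,b]),None,fx=.66,fy=.66))
E
```

```text
(no output)
```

View pics/c2.png

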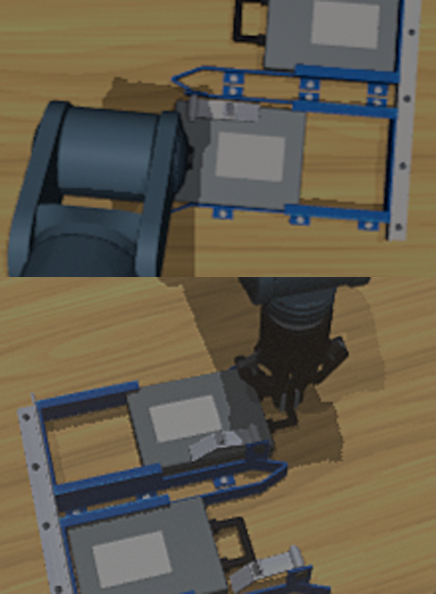

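The catch is lifted and riding on the lid (top of crop, about (225,107)), and the case sits centred between the guides. I'll continue and check the force on the way.

>>> arm_command([
  [0,-0.5,-5,0,0],
  [0,-1,-12,0,0],
  [0,-2,-19,0,0],
  [0,-2.5,-26,0,0],
  [0,-3,-33,0,0],
  [0,-3.5,-40,0,0],
  [0,-4,-47,0,0],
  [0,-5,-54,0,0],
  [0,-5,-60,0,0],
  [0,-5,-60,0,0],
])

```text
clock: 7.55
position: [0.4654, 0.0063, 0.0209]
orientation: [0.049, 0.999, 0.001, 0.001]
ft_force: [0.7, 6.5, 11.6]
gripper_width: 0.0084
```

```bash
python3 - <<'E'
from h import *
im=grab('top','top3')['frame'];s=grab('scene','sc3')['frame']
a=cv2.resize(im[180:290,280:420,::-1],None,fx=4,fy=4,interpolation=cv2.INTER_CUBIC)
b=cv2.resize(s[120:240,220:360,::-1],None,fx=4,fy=4,interpolation=cv2.INTER_CUBIC)
cv2.imwrite('pics/c3.png',cv2.resize(np.vstack([a,b]),None,fx=.65,fy=.65))
E
```

```text
(no output)
```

View pics/c3.png

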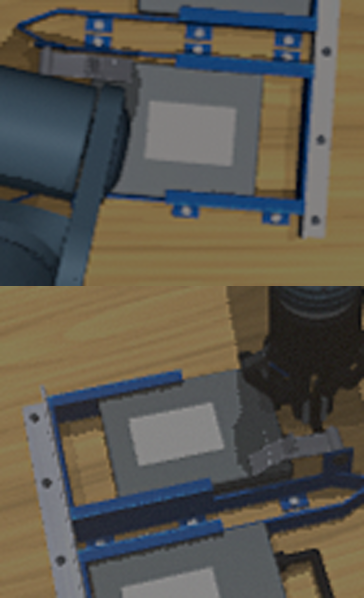

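No contact with the catch; the gap to the back stop is about 38 mm. I'll continue slowly to the stop.

>>> arm_command([
  [0,-0.5,-5,0,0],
  [0,-1,-10,0,0],
  [0,-1.5,-15,0,0],
  [0,-2,-20,0,0],
  [0,-2.5,-25,0,0],
  [0,-2.5,-29,0,0],
  [0,-3,-32,0,0],
  [0,-3,-34,0,0],
  [0,-3,-35,0,0],
  [0,-3,-35,0,0],
])

```text
clock: 8.65
position: [0.4622, -0.028, 0.0209]
orientation: [0.049, 0.999, 0.001, 0.001]
ft_force: [-0.1, 9.2, 13.5]
gripper_width: 0.0082
```

>>> arm_command([
  [0,0,-1,0,0],
  [0,0,-2,0,0],
  [0,0,-3,0,0],
  [0,0,-3,0,0],
])

```text
clock: 9.05
position: [0.4621, -0.0308, 0.0208]
orientation: [0.049, 0.999, 0.001, 0.001]
ft_force: [1.0, 10.0, 13.0]
gripper_width: 0.0081
```

>>> arm_command([
  [0,0,-1,0,0],
  [0,0,-2,0,0],
  [0,0,-2,0,0],
])

```text
clock: 9.35
position: [0.4621, -0.0319, 0.0208]
orientation: [0.05, 0.999, 0.003, 0.001]
ft_force: [1.4, 14.2, 15.2]
gripper_width: 0.0078
```

>>> arm_command([
  [0,0,-1,0,0],
  [0,0,-2,0,0],
  [0,0,-2,0,0],
])

```text
clock: 9.65
position: [0.462, -0.0321, 0.0208]
orientation: [0.05, 0.999, 0.004, 0.001]
ft_force: [3.2, 25.4, 16.9]
gripper_width: 0.0081
```

The case is against the stop: the force rose to 25 N at y≈−32, and −32.4 was predicted. I'll check the catch before releasing.

```bash
python3 - <<'E'
from h import *
im=grab('top','top4')['frame'];s=grab('scene','sc4')['frame']
a=cv2.resize(im[180:290,280:420,::-1],None,fx=4,fy=4,interpolation=cv2.INTER_CUBIC)
b=cv2.resize(s[120:240,220:360,::-1],None,fx=5,fy=5,interpolation=cv2.INTER_CUBIC)[:,:560] if 0 else cv2.resize(s[120:240,230:370,::-1],None,fx=4,fy=4,interpolation=cv2.INTER_CUBIC)
cv2.imwrite('pics/c4.png',cv2.resize(np.vstack([a,b]),None,fx=.65,fy=.65))
E
```

```text
(no output)
```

View pics/c4.png

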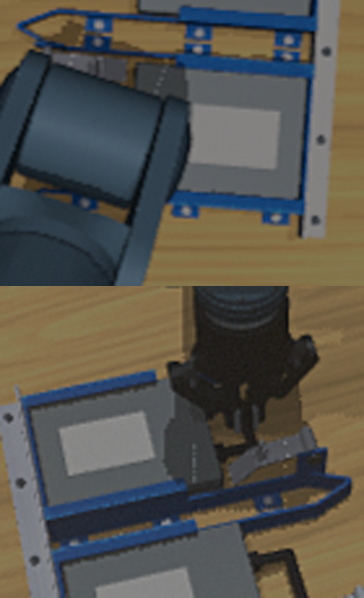

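The case touches the stop and the catch nose lies behind the box. I'll relieve the push, open and rise straight up.

>>> arm_command([
  [0,0,1.5,0,0],
  [0,0,2.5,0,0],
  [0.12,0,2.5,0,0],
  [0.25,0,2.5,0,0],
  [0.25,0,2.5,0,0],
  [0.25,0,2.5,0,0],
  [0.25,0,2.5,0,0],
])

```text
clock: 10.45
position: [0.4606, -0.0336, 0.019]
orientation: [0.049, 0.999, 0.0, -0.0]
ft_force: [-0.4, -0.3, -0.5]
gripper_width: 0.0217
```

>>> arm_command([
  [0.25,0,0,5,0],
  [0.25,0,0,12,0],
  [0.25,0,0,20,0],
  [0.25,0,0,30,0],
  [0.25,0,0,40,0],
  [0.25,0,0,60,0],
  [0.25,0,0,90,0],
  [0.25,0,0,120,0],
  [0.25,-10,20,150,0],
  [0.25,-40,60,170,0],
  [0.25,-60,110,180,0],
  [0.25,-60,160,180,0],
  [0.25,-60,200,180,0],
  [0.25,-60,220,180,0],
  [0.25,-60,220,180,0],
])

```text
clock: 11.95
position: [0.4006, 0.1885, 0.2001]
orientation: [0.047, 0.999, 0.0, 0.0]
ft_force: [0.2, -0.1, 0.6]
gripper_width: 0.0212
```

```bash
python3 - <<'E'
from h import *
f=grab('top','top5');im=f['frame'];s=grab('scene','sc5')['frame']
hsv=cv2.cvtColor(im,cv2.COLOR_RGB2HSV)
g=cv2.inRange(hsv,(85,15,40),(115,90,150))
for ct in cv2.findContours(g,cv2.RETR_EXTERNAL,cv2.CHAIN_APPROX_NONE)[0]:
    if cv2.contourArea(ct)>300:
        b=cv2.boxPoints(cv2.minAreaRect(ct)); P=ray(f,b,.032)[:,:2]*1000; print(P.round().tolist(),P.mean(0).round(1))
a=cv2.resize(im[120:280,280:420,::-1],None,fx=3.5,fy=3.5,interpolation=cv2.INTER_CUBIC)
b=cv2.resize(s[130:290,230:390,::-1],None,fx=3.5,fy=3.5,interpolation=cv2.INTER_CUBIC)
cv2.imwrite('pics/c5.png',cv2.resize(np.hstack([a,b]),None,fx=.75,fy=.75))
o=load('top0')['frame']; d=np.abs(o.astype(int)-im).max(2)
for n,(u0,u1,v0,v1) in dict(glue=(430,470,95,135),driver=(445,482,175,268),offcut=(412,480,278,346),stored=(315,405,130,190)).items(): print(n,d[v0:v1,u0:u1].mean().round(1))
print(arm.state()['ft_force'])
E
```

```text
[[358.0, 494.0], [360.0, 459.0], [109.0, 437.0], [108.0, 473.0]] [233.8 465.7]
[[381.0, 472.0], [398.0, 287.0], [137.0, 256.0], [121.0, 438.0]] [259.  363.3]
[[407.0, -60.0], [519.0, -72.0], [504.0, -222.0], [392.0, -210.0]] [ 455.8 -141.1]
[[565.0, -74.0], [680.0, -83.0], [669.0, -233.0], [554.0, -223.0]] [ 616.7 -153.2]
glue 6.7
driver 7.4
offcut 7.0
stored 6.6
[-0.40991054  0.16090519 -0.3687057 ]
```

View pics/c5.png

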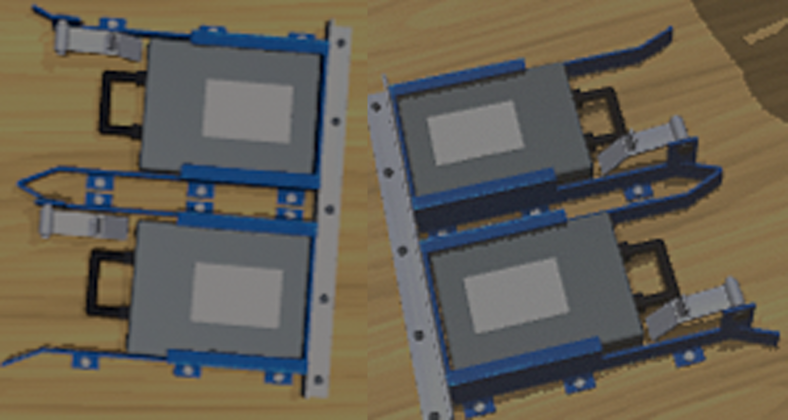

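Both cases look alike: each is against its stop with its catch hanging behind the box. The robot is clear, so I'll hand in.

```bash
python3 -c "
from cell import arm
print(arm.sign_off())"
```

```text
the job is handed in; nothing more can be done
None
```

The loose case is in the empty dock against the back stop, with the catch dropped behind it, and I have handed the job in. I gripped it by its handle, 6 mm off centre away from the catch. I lined it up in front of the mouth and slid it in along the bench without lifting it. Midway, the pictures showed the catch riding on the lid.

**Last checks:**
- **Stop:** the push force rose to 25 N within about 0.5 mm of the predicted home position.
- **Catch:** the final pictures show it hanging behind the box, in the same position as on the stored case. I judged this by eye and did not measure the hinge angle.
- **Case position:** the measured centre is within 1 mm of home along the dock. Across the dock it reads about 4 mm off the middle against an 8 mm limit. Part of that is probably the lip hiding one edge of the case.
- **Stored case:** its measured position moved less than 2 mm, which is about the camera's accuracy.
- **Bottle, screwdriver and offcut:** their image areas show only a small, uniform change between the first and last pictures, and the gripper never went near them.
- **Robot:** it stands clear of everything, with wrist force near zero, and finished at about 12 s on the clock.

No check failed.

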